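Wedge a spring clip off a pulley shaft

ROBOT

A 6-joint arm with a two-finger parallel gripper is mounted at the origin on the work surface; the furniture and walls round the work are solid. World frame = base frame: x ahead of the robot, y to its left, z up, the work surface at z = 0. Lengths are in m, angles in rad, forces in N, time in s.
With the tool pointing down it reaches from about 0.425 to 0.95 m from the base axis. Payload 3.5 kg.
Tool frame: the origin (TCP) lies midway between the tips of the shut fingers; the grasp point (between the pads) lies 19 mm behind it; z points along the fingers, y is the line along which they close (so a half turn about z gives the same grasp; the last joint's range is limited). The gripper opens to 85 mm and grips with 20 to 120 N. Pads are 22 mm wide; open, the fingers measure 114 mm over their backs; the gripper's body (76 mm by 85 mm) begins 54 mm behind the grasp point. The pads swing forward as they close: fully open they stand 13 mm farther back than shut.
Start: joints at [1.018, 0.286, 1.577, -0, 1.279, -0.15], TCP at [0.265, 0.621, 0.231] pointing down, gripper open.
Joint ranges: [-2.77, 2.77], [-0.9, 2.22], [0.21, 2.48], [-1.53, 4.67], [0.24, 2.81], [-2.84, 2.84]. Speed limits (rad/s): [2.79, 2.79, 3.14, 3.14, 3.14, 3.14].

INTERFACE

Orientations are given as a unit quaternion [x, y, z, w].
In Python, from plant import get_state, read_camera, ctrl gives the robot as it stands.
- The arm moves only by the shell command python3 -m crank 'ROWS' [FORCE]. ROWS is JSON, a list of rows, each a list of 3 entries, a list of its own where there are three numbers: the shift along the tool's x, y, z in mm, then the turn about the tool's z in degrees, then the closure in counts, from 0 (fully open) to 255 (shut). In form: [[[tx, ty, tz], yaw, claw], ...]. A call has 1 to 10 rows; each row is the pose to reach, as a shift and turn from the pose commanded when the call began, along the tool's axes at that moment; what a row does not reach only later rows make up. A row lasts 1/10 s, in which the tool goes at most 50 mm and 8.59 degrees, less where a joint would pass 70% of its speed; a pose out of reach is approached as far as the arm can. A call with a gripper value outside its range is refused whole. The fingers move at their own pace and stop on an object; FORCE is the grip in N (left out, the last holds). Time passes only in rows, so rows that repeat a pose let the fingers close. It gives the time, the measured TCP pose, the force, the opening and the grip force at its end, in the units of the state.
- get_state(): the state, without advancing time (a new reading comes with each control period).
- read_camera(name): name is "scene" or "top"; returns a dict with "frame" (420x560x3 uint8, blue, green, red), "range_z" (420x560 float32, m along the optical axis (not along the pixel's ray), 0 where there is no reading), "vfov" (degrees; the focal length in pixels is half the picture's height over the tangent of half this angle, whatever the lens; pixels are square), "cx", "cy" (the principal point, pixels), "origin" and "orientation" of the camera in the world. Camera axes: x right, y down, z forward; pixel columns grow to the right and rows downward; lengths in m; the calibration is good to about 2 mm. A picture is of the moment at which its call begins.
- ctrl.sign_off(): hands the job in; it is judged then, once.
The state is a dict: "time": time; "qpos": joint angles; "dq": joint speeds; "joint_efforts": joint torques, N m; "eef_pos": TCP position; "tcp_rot": TCP orientation; "contact_force": force on the tool from outside, world axes, zero at the start; "wrist_torque": the same for the moment, N m; "opening": opening from 0.0 (shut) to 1.0 (fully open); "finger_force": force on a finger pad.
Only numpy, scipy, OpenCV 4.12 (cv2) and the standard library are available. Lean on these libraries where they do the work, as an engineer would, in place of code of your own. Each camera call takes 0.05 s, during which the arm holds its last target. There are 200 camera calls.

TASK

Take the forked wedge by its wooden handle, lay its tines flat on the pulley's face at the clip's open end and, keeping them resting on the pulley, slide them under the spring clip until it rises out of its groove and sits on the shoulder of the shaft; then draw the wedge out and leave the clip sitting there. Lay the wedge down flat on the bench, right way up, then lift the clip off the shaft by its red tab and put it in the green tray. Be gentle: do not force the wedge against the clip, pulley or shaft, never touch the clip with the fingers while it is in its groove, and leave the other things where they are.

Things in the scene. Friction and masses are not known exactly. Their poses are not given: they have to be found in the camera images.
- stand: grey base plate 120 x 110 x 28 mm, fixed, with an aluminium pulley (80 mm across, flat top face 66 mm above this origin) and an upright steel shaft. Origin: shaft axis, underside of the plate. x points from the clip's open end to its red tab. Shaft 21 mm thick with a V-groove 10 mm above the face, a shoulder 16 mm above it, then a thin end 11 mm across, to 41 mm above it
- clip_ring (a point): spring clip, a U of two steel jaws (44 mm over all) round the shaft. This point: shaft axis, level with the underside of its two feet (each 18 mm to the side of the axis, 3 mm above the pulley's face at the start). x points to the bridge and tab; the open end reaches to x = -27 mm. Raised 6 mm it springs onto the shoulder, 10 mm above its start, and stays. Raising it takes about 12 N
- clip_tab (a point): centre of the clip's upright red tab, 20 mm along x, 10 mm thick along y, 28 mm high; 36 mm along x and 20 mm above clip_ring. Axes as clip_ring. The clip weighs about 85 g
- wedge_grip (a point): centre of the wedge's wooden handle, 80 x 20 x 36 mm (along x, y, z), which lies on the bench; x points to the tines, z up. About 0.2 kg. Hold it firmly, across y
- wedge: forked wedge; origin under the handle's middle, axes as wedge_grip. Two steel tines, flat below, reach to x = 138 mm, slot between them 25 mm wide from x = 76 mm, 47 mm over all; 2 mm thick at the tip, rising evenly to 12 mm over 47 mm. The blade's underside is set 1.5 to 10.5 mm above the handle's, another height each time and not given: feel for it. Oiled; pushing it in takes 4 to 8 N
- tray: green parts tray, fixed, 150 x 130 mm (x, y), 22 mm high, wall and floor 4 mm; origin under its centre
- screwdriver: yellow-handled screwdriver, 188 mm, to be left alone; origin under its middle
- carton: small blue and yellow carton, 90 x 55 x 30 mm, to be left alone; origin under its middle
- marker: white marker with a black cap, 128 mm, to be left alone; origin under its middle
- mix_cup_2: small clear mixing cup, 57 mm across, 48 mm high, to be left alone; origin under its middle
Things that resemble listed ones, but are neither listed nor needed, are in the scene too. Of the things shaped like the wedge, the steel one is meant.

How it is judged:
On the way, in this order (a step that is already met when the one before it is completed fails the run):
1. the wedge bears under the clip and has begun to raise it in its groove (contact force between wedge and clip above 1 N and z of clip_ring in the frame of stand between 0.0705 and 0.077 m and horizontal distance between clip_ring and stand below 0.01 m), for 0.1 s.
2. the clip is out of its groove and rests level on the shaft's shoulder, still round the shaft's thin end, with the wedge drawn out (z of clip_ring in the frame of stand above 0.077 m and horizontal distance between clip_ring and stand below 0.01 m and angle between clip_ring's own z axis and vertical below 0.3 rad and not (contact force between wedge and clip above 0.05 N) and not (contact force between wedge and stand above 0.05 N)), for 0.2 s.
At the end, for the whole second after the job is handed in: the clip lies at rest in the tray, its ring and its tab both within the tray's walls and the tab's centre under 40 mm high; the wedge lies at rest flat on the bench, upright as it lay at first (within 0.15 rad, handle centre under 24 mm high) (x of clip_ring in the frame of tray between -0.075 and 0.075 m and y of clip_ring in the frame of tray between -0.065 and 0.065 m and x of clip_tab in the frame of tray between -0.075 and 0.075 m and y of clip_tab in the frame of tray between -0.065 and 0.065 m and height (world z) of clip_tab below 0.04 m and linear speed of each of clip, wedge below 0.02 m/s and height (world z) of wedge_grip below 0.024 m and angle between wedge_grip's own z axis and vertical below 0.15 rad); the robot touches nothing.
It fails at once if the wedge bears on the clip with over 5 N while it does not rest on the pulley (under 0.5 N) (contact force between wedge and clip above 5 N and not (contact force between wedge and stand above 0.5 N)).
It fails at once if the fingers press on the clip with over 1.5 N while it is still in its groove (contact force between the fingers and clip above 1.5 N and z of clip_ring in the frame of stand between 0.06 and 0.076 m and horizontal distance between clip_ring and stand below 0.012 m).
It fails at once if the wedge is forced against the clip with over 20 N (contact force between wedge and clip above 20 N).
It fails at once if the wedge is forced against the pulley or its shaft with over 20 N (contact force between wedge and stand above 20 N).
It fails at once if a bystander (screwdriver, carton, marker or cup) is moved over 20 mm (distance of any of screwdriver, carton, marker, mix_cup_2 from where it was at the start of the episode above 0.02 m).
It also fails if it takes over 72 s, if anything falls off the work surface, if the arm or the gripper's body presses on something with over 40 N, if the wrist force passes 120 N, or if a joint passes its speed limit or range.

## Working session

There is one attempt and no reset: what is moved stays moved. The work goes in short steps, Python scripts to look and compute and a shell command to move; the robot and the scene stay as the last step left them, time stands still between calls to the robot, and variables do not carry over. Pictures are saved under pics/ and viewed, at most 10 in all, crops included, and the job is handed in when it is done.

```bash
mkdir -p pics; ls
cat > h.py <<'E'
import numpy as np, cv2
from scipy.spatial.transform import Rotation as R
from plant import get_state, read_camera, ctrl
def cloud(c):
    h,w=c["range_z"].shape; f=h/2/np.tan(np.radians(c["vfov"])/2)
    v,u=np.mgrid[:h,:w]; z=c["range_z"]
    P=np.stack([(u-c["cx"])/f*z,(v-c["cy"])/f*z,z],-1)
    W=P@R.from_quat(c["orientation"]).as_matrix().T+np.array(c["origin"])
    W[z==0]=np.nan
    return W
E
python3 - <<'E'
from h import *
for n in("scene","top"):
    c=read_camera(n); cv2.imwrite(f"pics/{n}0.png",c["frame"]); np.savez(f"{n}0.npz",f=c["frame"],W=cloud(c)); print(n,c["origin"],c["orientation"],c["vfov"],c["cx"],c["cy"])
print(get_state())
E
```

```text
pics
scene [-0.52954683 -0.64597852  0.61362295] [ 0.71082786 -0.43758033  0.27797234 -0.47537205] 46.64450341927087 286.7476487094213 208.56057697337448
top [ 0.32645903 -0.07412319  1.18744531] [ 0.72197742 -0.68307718  0.07837561 -0.0775334 ] 47.00629449549334 272.16589807516465 204.06332980437833
{'time': 0.1, 'qpos': array([ 1.01800478e+00,  2.87130582e-01,  1.57803989e+00, -2.94540766e-06,
        1.27861148e+00, -1.49992865e-01]), 'dq': array([ 0.00075326, -0.00080021, -0.00308441, -0.00250424,  0.00259892,
        0.0006905 ]), 'joint_efforts': array([ 6.31667535e-04, -4.07295156e+01, -2.93698204e+01, -1.24840235e-04,
        3.39051672e-03,  2.33157131e-06]), 'eef_pos': array([0.26424645, 0.62047442, 0.2300448 ]), 'tcp_rot': array([ 2.00040044e-01,  9.79787111e-01, -1.02824252e-03, -3.75459338e-04]), 'contact_force': array([-0.45166895,  0.57781624,  0.62715029]), 'wrist_torque': array([0.02394551, 0.02045109, 0.07266472]), 'finger_force': 0.0, 'opening': 1.0012168835851003}
```

View pics/scene0.png

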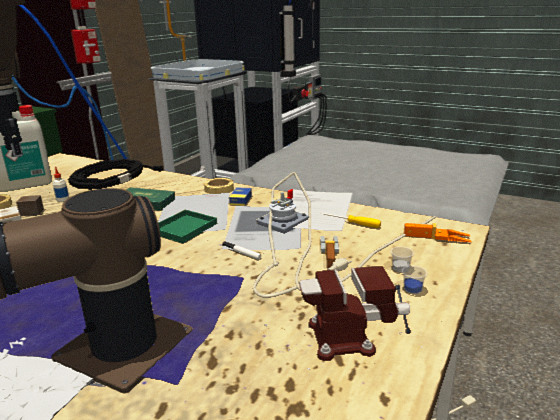

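View pics/top0.png

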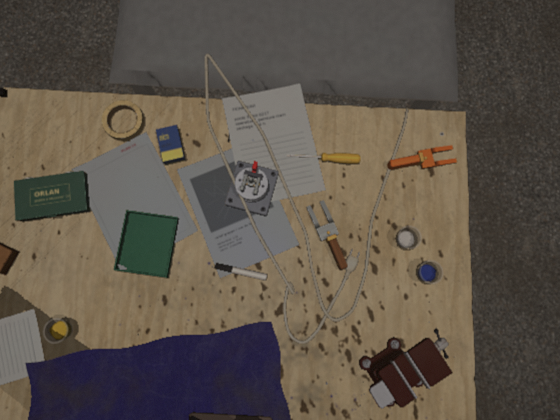

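The scene view shows the pulley stand near (285,210) and the tray near (187,225). There are two fork-shaped things in the top view:
- Steel tines with a wooden handle, at about (328,237).
- An all-orange one, at about (425,158).

The steel and wood one fits the description, so I'll confirm it in an enlarged crop.

Run:
```python
from h import *
d=np.load("top0.npz"); f,W=d["f"],d["W"]
cv2.imwrite("pics/crop1.png",cv2.resize(f[145:280,210:370],None,fx=4.4,fy=4.4,interpolation=cv2.INTER_CUBIC))
np.set_printoptions(precision=3,suppress=True,linewidth=200)
for n,(u,v) in dict(wedge=(337,255),tine=(312,215),pul=(240,195),tab=(255,167),bench=(300,300),tray=(147,245),vise=(400,370)).items(): print(n,W[v,u])
# wedge points: above bench
sub=W[195:280,295:365]; m=(sub[...,2]>0.006)
z=sub[...,2]; print("cols/rows height mm"); print((z[::4,::4]*1000).round())
```

```text
wedge [ 0.469 -0.23   0.039]
tine [ 0.568 -0.169  0.01 ]
pul [0.597 0.01  0.061]
tab [ 0.658 -0.023  0.097]
bench [ 0.36  -0.148 -0.002]
tray [0.472 0.234 0.004]
vise [ 0.22  -0.366  0.086]
cols/rows height mm
[[ 7.  8.  8.  3. nan  2. -2. -5. -3.  6. -1.  1. -2.  2.  1.  1. -2.  3.]
 [-2.  5.  1.  3. -1. -4.  1. -1. -3. -0. -0.  4.  1. -1. -3. -1.  0. -1.]
 [ 2. -4. -1. -1. -0. -1. -4. 11. -1.  2. -0. -3.  1. -1.  3. -0. -1. -4.]
 [10. -4. -0.  5.  7. -0. -4.  8. -2.  2. -2. -1. -2. -3.  3. -3.  1. -4.]
 [10.  2.  1. -2. 10. -1.  0. -3.  9.  0. -5.  1. -1. -2. -3.  0. -3. -7.]
 [-1. 15. -4. -2. 11.  3. -0.  1. 15. -1.  2. -3. -4.  3. -2.  1.  1. -3.]
 [ 2. 16. -1.  1. -3. 13.  0. -5.  7. 17.  2. -2.  1. -3.  3.  2.  2. -1.]
 [-2.  1.  0.  3. -3. 15.  2.  0. -4. 17. -3. -2. -1. -3. -3. -1.  0. -0.]
 [-3. -4. 14.  0. -0.  6. 15. 21. 17. 17. 18. -5.  0.  0. -1. -3. -0.  0.]
 [ 0. -4.  8.  1. -5.  2. 19. 11. 17. 17. 18. -6. -1.  4.  1. -1. -0.  2.]
 [-2.  1. -3. 17. nan  1. 16. 18. 16. 15. 45. -2. -1. -0. -0. -1. -1. -2.]
 [ 7.  1.  1. 14.  2. -3.  2. 15. 38. 41. 34.  1. -0. -4.  3. -1. -1.  1.]
 [ 5.  5.  4. 19. -2. -1.  2.  4. -2. 35. 35. -3. -5.  6. -5.  2. -3. -2.]
 [-2.  2.  2. 16. -6. -1. -0. -0. -0. 28. 34. 32.  1.  2. -4. -1.  1.  2.]
 [-3.  3.  0.  2. -0. -0. -2. -0.  1.  9. 41. 37. -3. -2. 17. -5. -2.  2.]
 [nan  1.  2. -5. -1. -2. -2. -0. -1. -2. 34. 35. 33. -2.  1.  2. 16.  2.]
 [-5.  2. -1.  2. 18.  3. -3. -2. -1.  2. 18. 34. 39. 21. 24. 25. -0. -2.]
 [ 3.  0.  4. -1. 18. -3. -0. -2.  2. -2. -3. 35. 32. 23. 25. 25.  1. -1.]
 [-1.  1. -3. -2. 15.  4. -2.  2. -1.  1. -1. 22. 39. 31. 23. 27. -3.  5.]
 [-1. -4.  0. -2. 14.  0. -2. -3. -3.  1.  2.  4. -1. 16. 21. -1. -1. -2.]
 [-1.  2. -3.  2. -0.  0. -5. -2.  2.  4. -2. -3. -4. 19. -5. -6.  2.  7.]
 [-1. -1. -1. -3. -1. 17. -1.  0.  0. -1. -1.  0.  9. 14. -1. -6. -6. 10.]]
```

View pics/crop1.png

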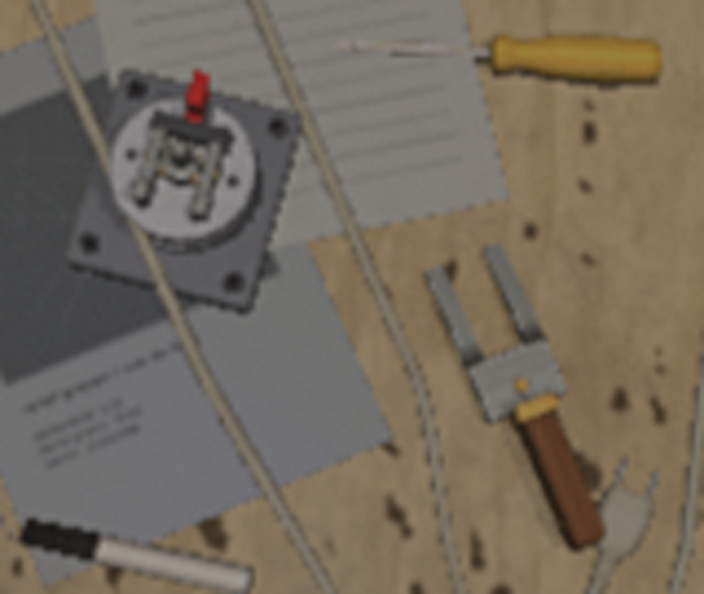

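The crop confirms it: steel tines at crop (455,315) and (515,295), a steel bridge, and a wooden handle at (565,480), full image about (338,254). A grey plug-like object lies at the handle's rear end. The stand's pulley is at crop (182,170) with its tab at (198,95).

```bash
cat >> h.py <<'E'
np.set_printoptions(precision=4,suppress=True,linewidth=200)
def topx(c,uv,z):
    h=c["frame"].shape[0]; f=h/2/np.tan(np.radians(c["vfov"])/2)
    uv=np.atleast_2d(uv).astype(float)
    d=np.c_[(uv[:,0]-c["cx"])/f,(uv[:,1]-c["cy"])/f,np.ones(len(uv))]@R.from_quat(c["orientation"]).as_matrix().T
    o=np.array(c["origin"]); return (o+d*((z-o[2])/d[:,2])[:,None])[:,:2]
def avg(n,k):
    cs=[read_camera(n) for _ in range(k)]; c=cs[0]
    z=np.array([q["range_z"] for q in cs]); z[z==0]=np.nan
    c["range_z"]=np.nan_to_num(np.nanmedian(z,0)).astype(np.float32)
    c["frame"]=np.mean([q["frame"] for q in cs],0).astype(np.uint8); return c
def plan(p,yawx):
    "rows needed so the TCP is at p with tool x axis (pointing down) at world angle yawx deg"
    s=get_state(); r=R.from_quat(s["tcp_rot"]); M=r.as_matrix()
    cur=np.degrees(np.arctan2(M[1,0],M[0,0])); d=(p-s["eef_pos"])@M*1000
    print("shift",d.round(1),"turn",round(-((yawx-cur+180)%360-180),2),"(cur yaw %.2f)"%cur,"q",s["qpos"].round(3))
E
python3 - <<'E'
from h import *
import warnings; warnings.filterwarnings("ignore")
c=avg("top",6); W=cloud(c); import pickle; pickle.dump(c,open("top1.pkl","wb"))
hsv=cv2.cvtColor(c["frame"],cv2.COLOR_BGR2HSV)
z=W[...,2]
def rect(m,zz,name):
    m=m.astype(np.uint8); n,l,s,_=cv2.connectedComponentsWithStats(m); k=1+np.argmax(s[1:,4]); 
    v,u=np.nonzero(l==k); P=topx(c,np.c_[u,v],zz).astype(np.float32)
    r=cv2.minAreaRect(P*1000); print(name,s[k,4],"cen",np.array(r[0]),"size",np.array(r[1]),"ang",r[2],"mean",P.mean(0)); return l==k,P
roi=np.zeros(z.shape,bool); roi[145:225,215:290]=1
mp,P=rect(roi&(z>.055)&(z<.075),.066,"pulley"); 
mp,P=rect(roi&(z>.018)&(z<.2),.028,"plate+")
mp,P=rect(roi&(z>.018)&(z<.042),.028,"plate")
red=(hsv[...,1]>150)&((hsv[...,0]<8)|(hsv[...,0]>172))&roi; rect(red,.101,"tab"); print("tab z",np.nanmedian(z[red]))
roi2=np.zeros(z.shape,bool); roi2[235:275,315:352]=1
rect(roi2&(z>.027)&(z<.05),.036,"handle")
roi3=np.zeros(z.shape,bool); roi3[200:275,300:352]=1
m3=roi3&(z>.006)&(z<.024); m3[262:,:]=0
rect(m3,.012,"blade")
rect((z>.008)&(np.arange(560)[None]<200)&(np.arange(560)[None]>100)&(np.arange(420)[:,None]>200)&(np.arange(420)[:,None]<290),.022,"tray")
print("cord heights",[z[v-1:v+2,u-1:u+2].max() for u,v in((221,155),(226,167),(243,200),(248,209),(262,235),(275,260))])
v=c["frame"][145:280,210:370]; cv2.imwrite("pics/crop2.png",cv2.resize(c["frame"][190:275,295:375],None,fx=7,fy=7,interpolation=cv2.INTER_CUBIC))
E
```

```text
pulley 683 cen [626.257 -14.931] size [77.0731 76.9455] ang 3.2530581951141357 mean [ 0.6244 -0.0157]
plate+ 2216 cen [630.0882  17.6959] size [185.9458 152.2373] ang 69.74876403808594 mean [ 0.6276 -0.0117]
plate 1298 cen [628.4579  15.0553] size [179.2295 152.1759] ang 70.24896240234375 mean [ 0.618 -0.013]
tab 39 cen [657.9413 -21.4492] size [ 9.1324 26.7068] ang 80.05218505859375 mean [ 0.6579 -0.0218]
tab z 0.09601024041131723
handle 307 cen [ 475.8706 -229.7973] size [84.3133 24.8002] ang 22.25998878479004 mean [ 0.4769 -0.2305]
blade 504 cen [ 529.8393 -207.3944] size [151.297   48.3699] ang 25.111547470092773 mean [ 0.5448 -0.1992]
tray 574 cen [473.7068 230.94  ] size [132.4286 150.1649] ang 85.19972229003906 mean [0.4761 0.234 ]
cord heights [np.float64(0.043916582236759316), np.float64(0.04099303209573124), np.float64(0.04197943720532327), np.float64(0.04108858073312471), np.float64(0.03711842554549216), np.float64(0.03339002122731838)]
```

Run:
```python
from h import *
import pickle
c=pickle.load(open("top1.pkl","rb"))
H=np.array([(137,90),(278,127),(233,282),(90,243)])/4.4+[209.6,144.6]
w=topx(c,H,.028); print(w,"centre",w.mean(0))
for a,b in((0,1),(3,2),(3,0),(2,1)): d=w[b]-w[a]; print(np.hypot(*d),np.degrees(np.arctan2(d[1],d[0])))
# wedge axis from crop1: tine outer tips, handle end
T=np.array([(437,270),(494,249),(540,410),(587,545)])/4.4+[209.6,144.6]
for p,z in zip(T,(.008,.008,.03,.036)): print(topx(c,p,z))
```

```text
[[ 0.6824  0.0157]
 [ 0.6651 -0.0656]
 [ 0.5739 -0.0454]
 [ 0.5917  0.0359]] centre [ 0.6283 -0.0148]
0.08316231449648621 -102.02215474066968
0.08319124112195596 -102.35995498675497
0.0929299977183098 -12.502278909295654
0.09342022552374005 -12.48290450350515
[[ 0.5916 -0.1603]]
[[ 0.6057 -0.1923]]
[[ 0.511  -0.2183]]
[[ 0.4379 -0.2449]]
```

View pics/crop2.png

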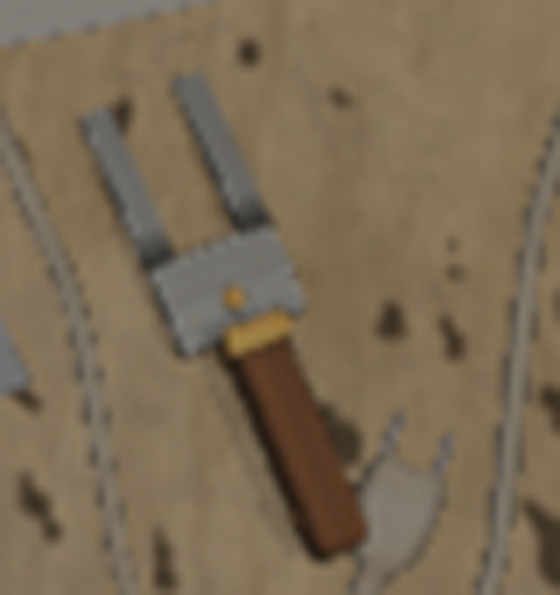

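Measured so far:
- **Stand:** axis at about (0.627,-0.015), yaw -12.4°. The hole spacing agrees to better than 1°.
- **Wedge:** grip at about (0.474,-0.230), yaw 23°. Its overall length reads 175 mm against a nominal 178 mm.
- **Tray:** centre at about (0.474,0.231), and its size matches.

I'll grasp 14 mm forward of the handle centre to stay clear of the plug.

Run:
```python
from h import *
plan(np.array([.4869,-.2243,.15]),203)
```

```text
shift [-535.9 -690.4   81.3] turn -46.08 (cur yaw 156.92) q [ 1.018  0.286  1.577  0.     1.279 -0.15 ]
```

```bash
R='[-354,-306,20],-20,120'; python3 -m crank '[[[-354,-306,20],-20,120],[[-354,-306,20],-20,120],[[-354,-306,20],-20,120],[[-354,-306,20],-20,120],[[-354,-306,20],-20,120],[[-354,-306,20],-20,120],[[-354,-306,20],-20,120],[[-354,-306,20],-20,120],[[-420,-450,50],-30,120],[[-460,-540,60],-40,120]]' 120
python3 -m crank '[[[0,0,0],0,120],[[0,0,0],0,120],[[0,0,0],0,120]]'
python3 - <<'E'
from h import *
print(get_state()["eef_pos"],get_state()["contact_force"])
plan(np.array([.4869,-.2243,.06]),203)
E
```

```text
time: 1.4
eef_pos: [0.4525, 0.1744, 0.2024]
tcp_rot: [-0.107, 0.994, -0.0, 0.001]
contact_force: [0.5, 1.1, -0.5]
opening: 0.53
finger_force: 0.0
time: 1.7
eef_pos: [0.452, 0.1771, 0.2026]
tcp_rot: [-0.104, 0.995, 0.0, 0.0]
contact_force: [-0.8, 0.3, 0.3]
opening: 0.531
finger_force: 0.0
[0.452  0.1771 0.2026] [-0.8108  0.3223  0.2655]
shift [  49.2 -399.9  142.4] turn -11.03 (cur yaw -168.03) q [ 0.164 -0.115  2.06   0.     1.196 -1.616]
```

```bash
python3 -m crank '[[[49,-400,80],-11,120],[[49,-400,80],-11,120],[[49,-400,80],-11,120],[[49,-400,80],-11,120],[[49,-400,80],-11,120],[[49,-400,80],-11,120],[[49,-400,80],-11,120],[[49,-400,80],-11,120],[[49,-400,80],-11,120],[[49,-400,80],-11,120]]'
python3 -m crank '[[[0,0,0],0,120],[[0,0,0],0,120],[[0,0,0],0,120]]'
python3 - <<'E'
from h import *
plan(np.array([.4869,-.2243,.004]),203)
c=read_camera("top"); cv2.imwrite("pics/g1.png",cv2.resize(c["frame"][170:290,280:400],None,fx=5,fy=5,interpolation=cv2.INTER_CUBIC))
E
```

```text
time: 2.7
eef_pos: [0.4876, -0.226, 0.1218]
tcp_rot: [-0.198, 0.98, 0.0, -0.0]
contact_force: [0.6, 0.2, -0.7]
opening: 0.528
finger_force: 0.0
time: 3.0
eef_pos: [0.4874, -0.2234, 0.1226]
tcp_rot: [-0.2, 0.98, -0.0, 0.0]
contact_force: [0.4, 0.3, 0.0]
opening: 0.529
finger_force: 0.0
shift [  0.8  -0.6 118.6] turn 0.11 (cur yaw -156.89) q [-0.619  0.1    2.005  0.     1.036 -2.594]
```

View pics/g1.png

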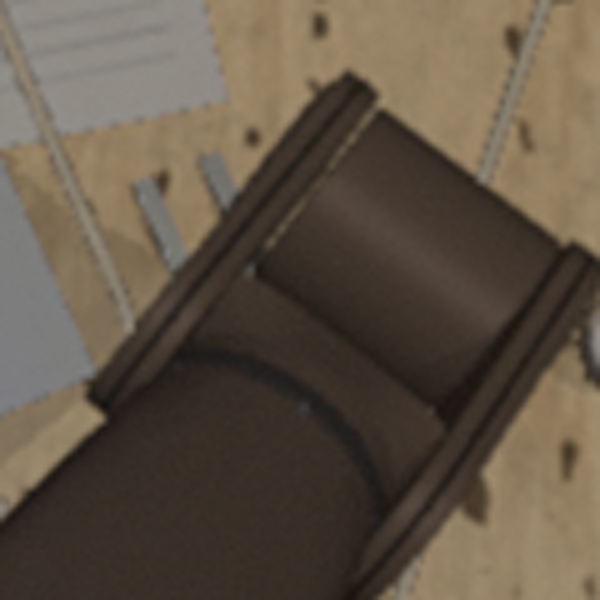

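The arm hides the handle in this view; only the tines show, at (155,220) and (215,175). The measured pose is consistent, so I'll descend.

```bash
python3 -m crank '[[[1,0,30],0,120],[[1,0,60],0,120],[[1,0,75],0,120],[[1,0,85],0,120],[[1,0,95],0,120],[[1,0,105],0,120],[[1,0,112],0,120],[[1,0,118],0,120],[[1,0,118],0,120]]'
python3 -m crank '[[[0,0,0],0,160],[[0,0,0],0,200],[[0,0,0],0,255],[[0,0,0],0,255],[[0,0,0],0,255],[[0,0,0],0,255],[[0,0,0],0,255],[[0,0,0],0,255]]' 120
```

```text
time: 3.95
eef_pos: [0.4857, -0.2252, 0.0035]
tcp_rot: [-0.199, 0.98, 0.0, -0.0]
contact_force: [0.3, -0.2, -0.6]
opening: 0.53
finger_force: 0.0
time: 4.75
eef_pos: [0.4866, -0.2259, 0.005]
tcp_rot: [-0.199, 0.98, -0.0, 0.0]
contact_force: [-1.4, -0.3, 5.6]
opening: 0.214
finger_force: 117.2
```

```bash
python3 -m crank '[[[0,0,-10],0,255],[[0,0,-30],0,255],[[0,0,-60],0,255],[[0,0,-90],0,255],[[0,0,-120],0,255],[[0,0,-140],0,255],[[0,0,-140],0,255],[[0,0,-140],0,255],[[0,0,-140],0,255]]'
python3 - <<'E'
from h import *
print(get_state()["contact_force"],get_state()["wrist_torque"])
plan(np.array([.462,.0213,.12]),167.6)
E
```

```text
time: 5.65
eef_pos: [0.4847, -0.2245, 0.1419]
tcp_rot: [-0.199, 0.98, 0.002, -0.001]
contact_force: [0.3, 0.4, -2.8]
opening: 0.21
finger_force: 117.1
[ 0.2977  0.4085 -2.8195] [ 0.0409  0.0468 -0.0285]
shift [-75.1 235.1  22.5] turn 35.38 (cur yaw -157.02) q [-0.624  0.073  1.995 -0.     1.078 -2.596]
```

```bash
python3 -m crank '[[[-8,26,0],4,255],[[-16,52,0],8,255],[[-25,78,5],12,255],[[-33,104,5],16,255],[[-42,130,5],20,255],[[-50,156,5],24,255],[[-58,182,5],28,255],[[-67,208,5],32,255],[[-75,235,10],35.4,255],[[-75,235,10],35.4,255]]'
python3 -m crank '[[[0,0,0],0,255],[[0,0,0],0,255],[[0,0,0],0,255],[[0,0,0],0,255]]'
python3 - <<'E'
from h import *
import pickle
plan(np.array([.462,.0213,.12]),167.6); print(get_state()["contact_force"])
c=avg("top",3); s=avg("scene",3); pickle.dump((c,s),open("v2.pkl","wb"))
a=cv2.resize(c["frame"][150:235,200:285],(600,600),interpolation=cv2.INTER_CUBIC); cv2.imwrite("pics/v2t.png",a)
cv2.imwrite("pics/v2s.png",cv2.resize(s["frame"][180:260,230:336],None,fx=7,fy=7,interpolation=cv2.INTER_CUBIC))
E
```

```text
time: 6.65
eef_pos: [0.4608, 0.0229, 0.1313]
tcp_rot: [0.107, 0.994, 0.001, -0.003]
contact_force: [-0.3, -0.3, -2.6]
opening: 0.212
finger_force: 117.4
time: 7.05
eef_pos: [0.4636, 0.0194, 0.1342]
tcp_rot: [0.109, 0.994, -0.0, 0.0]
contact_force: [0.4, 0.2, -1.4]
opening: 0.217
finger_force: 117.5
shift [ 1.9  1.5 14.2] turn -0.09 (cur yaw 167.51) q [-0.177 -0.082  2.164 -0.     1.059 -1.53 ]
[ 0.4328  0.1505 -1.3504]h.py:20: RuntimeWarning: All-NaN slice encountered
  c["range_z"]=np.nan_to_num(np.nanmedian(z,0)).astype(np.float32)
```

View pics/v2t.png

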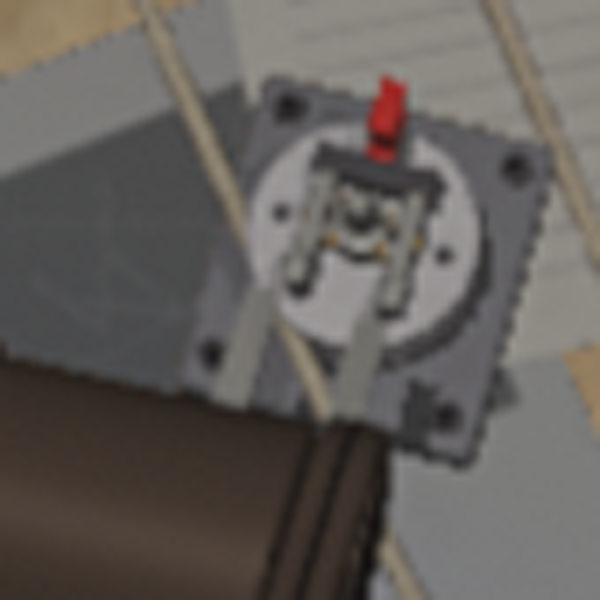

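View pics/v2s.png

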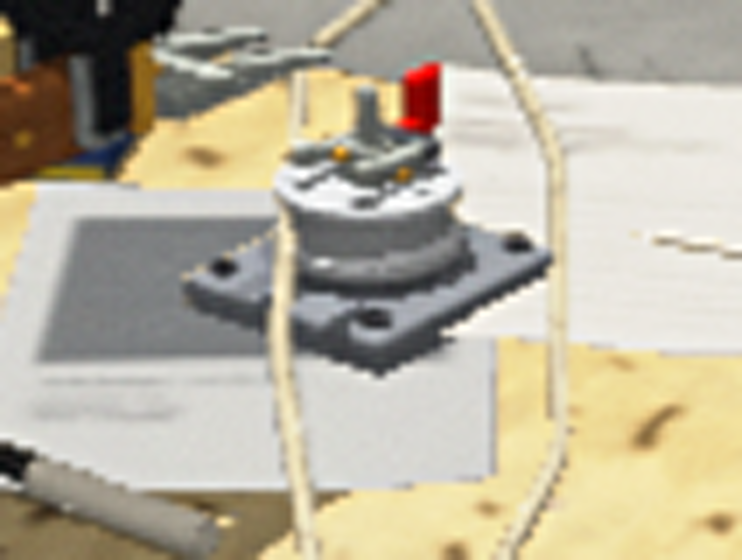

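The top view shows the tine tips at (266,290) and (370,320) in the crop, the pulley centre at about (364,237), the jaw ends at (300,285) and (393,308), and the tab at (387,120). The wedge lines up roughly with the open end. I'll compute the lateral error in the stand frame.

Run:
```python
from h import *
import pickle
c,s=pickle.load(open("v2.pkl","rb")); k=85/600
px=lambda p: np.array(p)*k+[199.57,149.57]
holes=topx(c,px([(290,106),(516,168),(447,416),(212,352)]),.028); C=holes.mean(0)
ax=(holes[1]+holes[0]-holes[2]-holes[3]); yaw=np.arctan2(ax[1],ax[0]); print("stand",C,np.degrees(yaw))
q=R.from_euler("z",-yaw).as_matrix()[:2,:2]
# pulley circle by colour/height
W=cloud(c); z=W[...,2]
S=lambda uv,zz:((topx(c,uv,zz)-C)@q.T*1000)
print("pulley circ centre",S(px([(364,237)]),.066), "sides",S(px([(248,225),(481,245),(350,127)]),.066))
print("jaw ends",S(px([(300,285),(393,308)]),.078),"tab top",S(px([(390,85)]),.103),"shaft top",S(px([(368,205)]),.107))
for zz in(.131,.138): print("tips",S(px([(266,290),(370,320)]),zz).ravel(),"back",S(px([(235,400),(353,408)]),zz+.008).ravel())
print("tcp",(get_state()["eef_pos"][:2]-C)@q.T*1000)
# tine depth
for p in [(266,300),(368,330),(255,330),(363,360),(240,385),(355,395)]:
    u,v=px(p).round().astype(int); print(W[v,u]*1000, S(np.array([[u,v]]),.136))
```

```text
stand [ 0.629  -0.0146] -12.43038500411759
pulley circ centre [[-1.8998 -1.0854]] sides [[ -8.5024  38.1157]
 [  6.1428 -40.1912]
 [ 34.31    14.3626]]
jaw ends [[-26.7229  13.6591]
 [-25.9438 -18.5806]] tab top [[41.4354  1.0717]] shaft top [[-1.3499 -3.7979]]
tips [-43.4595  17.1096 -43.9739 -17.6058] back [-82.1477  15.3169 -74.6097 -21.1508]
tips [-45.044   16.1797 -45.5551 -18.3057] back [-83.4861  14.3918 -75.9984 -21.8324]
tcp [-169.1153   -1.8521]
[585.3972  11.2633 137.7302] [[-47.7324  16.1093]]
[578.2144 -22.8249 137.2148] [[-47.5241 -18.8346]]
[575.7636  12.7348 139.0558] [[-57.1883  15.6469]]
[566.5157 -21.3541 137.7306] [[-59.169 -19.867]]
[556.0622  15.4105 144.4737] [[-75.9938  14.7274]]
[553.7864 -20.152  143.2803] [[-70.7595 -20.8946]]
```

Run:
```python
from h import *
import pickle, warnings; warnings.filterwarnings("ignore")
from scipy.optimize import least_squares
c=avg("top",12); pickle.dump(c,open("v3.pkl","wb"))
W=cloud(c); z=W[...,2]
C=np.array([.629,-.0146]); yaw=np.radians(-12.43); q=R.from_euler("z",-yaw).as_matrix()[:2,:2]
v,u=np.mgrid[:420,:560]; uv=np.c_[u.ravel(),v.ravel()]
S=lambda uv,zz:((topx(c,uv,zz)-C)@q.T*1000)
zf=z.ravel()
# tines: rows along stand x
P=S(uv,.138)
m=(zf>.12)&(zf<.150)&(P[:,0]>-80)&(P[:,0]<-38)&(abs(P[:,1])<32)
for x0 in range(-80,-40,6):
    r=m&(abs(P[:,0]-x0)<3)
    for sgn in(1,-1):
        y=P[r&(P[:,1]*sgn>3),1]
        if len(y)>3: print(x0,sgn,"n",len(y),"mean %.1f min %.1f max %.1f z %.1f"%(y.mean(),y.min(),y.max(),1000*zf[r&(P[:,1]*sgn>3)].mean()),end=" | ")
    print()
# pulley circle on supersampled brightness: radial gradient
g=cv2.GaussianBlur(cv2.cvtColor(c["frame"],cv2.COLOR_BGR2GRAY),(0,0),.7).astype(np.float32)
f=210/np.tan(np.radians(c["vfov"])/2); M=R.from_quat(c["orientation"]).as_matrix()
def pix(xy,zz):
    Wd=np.c_[(np.asarray(xy)/1000)@q+C,np.full(len(xy),zz)]; d=(Wd-c["origin"])@M
    return (d[:,:2]/d[:,2:]*f+[c["cx"],c["cy"]]).astype(np.float32)
pts=[]
for a in np.radians(np.arange(-110,200,4)):
    rr=np.arange(33,46,.25); xy=np.c_[-1.5+rr*np.cos(a),-1+rr*np.sin(a)]
    p=pix(xy,.066); l=cv2.remap(g,p[:,0],p[:,1],cv2.INTER_CUBIC).ravel(); gr=np.gradient(l); i=gr.argmin()
    if gr[i]<-2: pts.append(xy[i])
pts=np.array(pts)
s=least_squares(lambda t:np.hypot(pts[:,0]-t[0],pts[:,1]-t[1])-t[2],[-1.5,-1,40],loss="soft_l1",f_scale=.5); print("circle",s.x,len(pts))
# rectified stand views at face level, 6px/mm -> 5px/mm
gx,gy=np.meshgrid(np.arange(30,-30,-.2),np.arange(60,-80,-.2))
def rect(zz):
    p=pix(np.c_[gy.ravel(),gx.ravel()],zz); return cv2.remap(c["frame"],p[:,0].reshape(gx.shape),p[:,1].reshape(gx.shape),cv2.INTER_CUBIC)
im=np.hstack([rect(.078),rect(.138)]); 
for k in range(-60,90,10):
    cv2.putText(im,str(-k),(0,int((60+k)*5)),0,.35,(0,255,255))
for b in(0,300): im[:,b+150]=(0,0,255); im[:,b+60:b+61]=(0,255,0); im[:,b+240:b+241]=(0,255,0)
cv2.imwrite("pics/rect.png",cv2.resize(im,(514,600)))
```

```text
-80 1 n 7 mean 16.5 min 11.7 max 20.9 z 143.1 | -80 -1 n 5 mean -19.7 min -25.1 max -13.8 z 141.0 | 
-74 1 n 14 mean 16.7 min 10.8 max 22.2 z 141.1 | -74 -1 n 13 mean -19.6 min -24.5 max -14.7 z 141.7 | 
-68 1 n 14 mean 16.3 min 10.6 max 22.0 z 139.7 | -68 -1 n 14 mean -19.3 min -24.7 max -14.0 z 139.9 | 
-62 1 n 14 mean 16.3 min 11.3 max 21.8 z 138.9 | -62 -1 n 13 mean -19.8 min -25.0 max -14.3 z 138.9 | 
-56 1 n 13 mean 16.4 min 11.1 max 21.0 z 137.5 | -56 -1 n 14 mean -18.8 min -24.4 max -13.9 z 137.8 | 
-50 1 n 13 mean 16.4 min 10.9 max 21.6 z 136.1 | -50 -1 n 12 mean -19.8 min -24.6 max -14.7 z 136.1 | 
-44 -1 n 4 mean -18.0 min -23.3 max -14.1 z 135.0 | 
circle [-0.8335 -0.2175 39.4186] 61
```

View pics/rect.png

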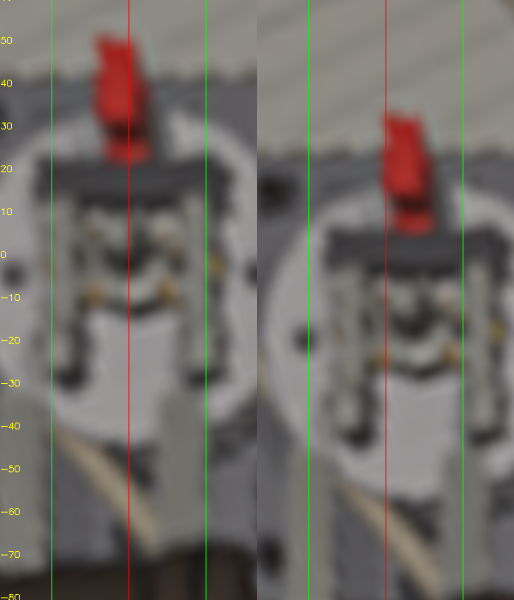

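The refined measurement puts the tines straight, centred at y=-1.5 mm. The pulley is at -0.2 and the clip at about -0.9. I'll shift by +1 mm, advance to tip x of about -33 mm and go down to just above the face.

```bash
python3 -m crank '[[[-4,0.5,0],0,255],[[-11,1,0],0,255],[[-11,1,15],0,255],[[-11,1,30],0,255],[[-11,1,42],0,255],[[-11,1,50],0,255],[[-11,1,55],0,255],[[-11,1,59],0,255],[[-11,1,59],0,255],[[-11,1,59],0,255]]'
python3 -m crank '[[[0,0,0],0,255],[[0,0,0],0,255],[[0,0,0],0,255]]'
```

```text
time: 8.95
eef_pos: [0.4747, 0.0187, 0.0756]
tcp_rot: [0.108, 0.994, -0.0, 0.0]
contact_force: [0.3, 0.3, -1.7]
opening: 0.212
finger_force: 117.5
time: 9.25
eef_pos: [0.4745, 0.0188, 0.0755]
tcp_rot: [0.108, 0.994, -0.0, 0.0]
contact_force: [-0.3, 0.8, -2.0]
opening: 0.214
finger_force: 117.5
```

```bash
for i in 1 2 3; do python3 -m crank '[[[0,0,0.5],0,255],[[0,0,1],0,255],[[0,0,1],0,255],[[0,0,1],0,255]]' | egrep 'eef_pos|contact'; done
python3 - <<'E'
from h import *
print(get_state()["wrist_torque"])
E
```

```text
eef_pos: [0.4743, 0.0188, 0.0741]
contact_force: [-0.4, 0.6, -1.2]
eef_pos: [0.4743, 0.0188, 0.0731]
contact_force: [0.5, 0.0, -2.0]
eef_pos: [0.4743, 0.0188, 0.0721]
contact_force: [-0.0, -0.4, -3.5]
[0.0321 0.0675 0.0214]
```

```bash
python3 -m crank '[[[0,0,0.5],0,255],[[0,0,1],0,255],[[0,0,1.5],0,255],[[0,0,2],0,255],[[0,0,2],0,255],[[0,0,2],0,255]]' | egrep 'eef_pos|contact'
python3 -m crank '[[[0,0,0.5],0,255],[[0,0,0.5],0,255],[[0,0,0.5],0,255],[[0,0,0.5],0,255]]' | egrep 'eef_pos|contact'
python3 -m crank '[[[0,0,0.5],0,255],[[0,0,0.5],0,255],[[0,0,0.5],0,255],[[0,0,0.5],0,255]]' | egrep 'eef_pos|contact'
python3 - <<'E'
from h import *
print(get_state()["wrist_torque"])
E
```

```text
eef_pos: [0.4743, 0.0188, 0.0702]
contact_force: [-0.3, -0.3, -1.3]
eef_pos: [0.4744, 0.0188, 0.0697]
contact_force: [0.2, -0.2, -1.3]
eef_pos: [0.4743, 0.0188, 0.0692]
contact_force: [-0.4, 0.3, -2.4]
[ 0.0029  0.0054 -0.0066]
```

```bash
python3 -m crank '[[[0,0,0.5],0,255],[[0,0,0.5],0,255],[[0,0,0.5],0,255],[[0,0,0.5],0,255]]' | egrep 'eef_pos|contact'
python3 -m crank '[[[0,0,0.5],0,255],[[0,0,0.5],0,255],[[0,0,0.5],0,255],[[0,0,0.5],0,255]]' | egrep 'eef_pos|contact'
python3 - <<'E'
from h import *
print(get_state()["wrist_torque"])
E
```

```text
eef_pos: [0.4744, 0.0188, 0.0687]
contact_force: [-0.3, -0.6, -1.4]
eef_pos: [0.4743, 0.0188, 0.0682]
contact_force: [-0.1, 0.3, -2.6]
[-0.0077 -0.0249 -0.0608]
```

```bash
python3 -m crank '[[[0,0,0.5],0,255],[[0,0,0.5],0,255],[[0,0,0.5],0,255],[[0,0,0.5],0,255]]' | egrep 'eef_pos|contact'
python3 - <<'E'
from h import *
print(get_state()["wrist_torque"])
E
```

```text
eef_pos: [0.4743, 0.0188, 0.0677]
contact_force: [0.5, 1.1, -2.1]
[-0.0138  0.0343  0.0014]
```

```bash
python3 -m crank '[[[0,0,0.5],0,255],[[0,0,0.5],0,255],[[0,0,0.5],0,255],[[0,0,0.5],0,255]]' | egrep 'eef_pos|contact'
python3 -m crank '[[[0,0,0.5],0,255],[[0,0,0.5],0,255],[[0,0,0.5],0,255],[[0,0,0.5],0,255]]' | egrep 'eef_pos|contact'
python3 - <<'E'
from h import *
print(get_state()["wrist_torque"])
E
```

```text
eef_pos: [0.4743, 0.0188, 0.0672]
contact_force: [0.2, 0.0, -2.0]
eef_pos: [0.4743, 0.0188, 0.0667]
contact_force: [-0.3, -0.6, -1.5]
[ 0.0205 -0.0229  0.0133]
```

```bash
python3 -m crank '[[[0,0,0.5],0,255],[[0,0,0.5],0,255],[[0,0,0.5],0,255],[[0,0,0.5],0,255]]' | egrep 'eef_pos|contact'
python3 - <<'E'
from h import *
print(get_state()["wrist_torque"])
E
```

```text
eef_pos: [0.4743, 0.0188, 0.0662]
contact_force: [0.2, -0.2, -2.8]
[ 0.0523  0.0086 -0.0136]
```

```bash
python3 -m crank '[[[0,0,0.5],0,255],[[0,0,0.5],0,255],[[0,0,0.5],0,255]]' | egrep 'eef_pos|contact'
python3 -m crank '[[[0,0,0.5],0,255],[[0,0,0.5],0,255],[[0,0,0.5],0,255]]' | egrep 'eef_pos|contact'
python3 - <<'E'
from h import *
print(get_state()["wrist_torque"])
E
```

```text
eef_pos: [0.4743, 0.0188, 0.0657]
contact_force: [0.0, 0.5, -2.0]
eef_pos: [0.4743, 0.0188, 0.0652]
contact_force: [0.0, 0.4, -2.6]
[ 0.0679 -0.0017  0.0266]
```

```bash
python3 -m crank '[[[0,0,0.5],0,255],[[0,0,0.5],0,255],[[0,0,0.5],0,255]]' | egrep 'eef_pos|contact'
python3 - <<'E'
from h import *
print(get_state()["wrist_torque"])
E
```

```text
eef_pos: [0.4743, 0.0188, 0.0646]
contact_force: [-0.3, 0.5, -2.3]
[-0.029   0.0526 -0.0178]
```

```bash
python3 -m crank '[[[0,0,0.5],0,255],[[0,0,0.5],0,255],[[0,0,0.5],0,255]]' | egrep 'eef_pos|contact'
python3 - <<'E'
from h import *
print(get_state()["wrist_torque"])
E
```

```text
eef_pos: [0.4743, 0.0188, 0.0641]
contact_force: [1.2, 0.1, -1.6]
[0.0669 0.0591 0.0377]
```

```bash
cat > tine.py <<'E'
from h import *
import warnings; warnings.filterwarnings("ignore")
c=avg("top",8); W=cloud(c); z=W[...,2].ravel()
C=np.array([.629,-.0146]); q=R.from_euler("z",np.radians(12.43)).as_matrix()[:2,:2]
v,u=np.mgrid[:420,:560]; P=(topx(c,np.c_[u.ravel(),v.ravel()],.072)-C)@q.T*1000
for x0 in range(-80,12,6):
    o=[]
    for sg in(1,-1):
        r=(abs(P[:,0]-x0)<3)&(abs(P[:,1]+.5-sg*18)<4); o.append("%.1f"%(1000*np.nanmedian(z[r])))
    r=(abs(P[:,0]-x0)<3)&(abs(P[:,1])<6)
    print(x0,o,"mid %.1f"%(1000*np.nanmedian(z[r])))
E
python3 tine.py
```

```text
-80 ['335.2', '342.5'] mid 336.1
-74 ['73.7', '334.4'] mid 166.8
-68 ['72.1', '72.4'] mid 20.8
-62 ['71.1', '71.5'] mid 39.0
-56 ['69.5', '69.7'] mid 40.0
-50 ['68.1', '68.2'] mid 37.1
-44 ['66.4', '67.2'] mid 56.3
-38 ['66.0', '66.2'] mid 60.0
-32 ['60.2', '60.3'] mid 59.8
-26 ['76.8', '75.0'] mid 59.8
-20 ['78.1', '78.7'] mid 59.5
-14 ['74.5', '74.4'] mid 60.4
-8 ['73.9', '74.1'] mid 75.7
-2 ['73.7', '73.3'] mid 80.5
4 ['73.9', '73.5'] mid 98.0
10 ['74.4', '74.2'] mid 76.7
```

Depth shows the pulley face at about 60 mm and the tine undersides about 3.5 mm above it. I'll keep feeling downwards.

```bash
python3 -m crank '[[[0,0,0.5],0,255],[[0,0,1],0,255],[[0,0,1.5],0,255],[[0,0,1.5],0,255],[[0,0,1.5],0,255]]' | egrep 'eef_pos|contact'
python3 -m crank '[[[0,0,0.5],0,255],[[0,0,0.5],0,255],[[0,0,0.5],0,255]]' | egrep 'eef_pos|contact'
python3 - <<'E'
from h import *
print(get_state()["wrist_torque"])
E
```

```text
eef_pos: [0.4743, 0.0188, 0.0626]
contact_force: [-0.7, 0.5, -2.0]
eef_pos: [0.4743, 0.0188, 0.0622]
contact_force: [-0.1, 0.3, -1.8]
[-0.0311  0.0342 -0.0158]
```

```bash
python3 -m crank '[[[0,0,0.4],0,255],[[0,0,0.4],0,255],[[0,0,0.4],0,255]]' | egrep 'eef_pos|contact'
python3 - <<'E'
from h import *
print(get_state()["wrist_torque"])
E
```

```text
eef_pos: [0.4743, 0.0188, 0.0618]
contact_force: [-0.6, -0.0, -2.0]
[0.0226 0.0556 0.0084]
```

```bash
python3 -m crank '[[[0,0,0.4],0,255],[[0,0,0.4],0,255],[[0,0,0.4],0,255]]' | egrep 'eef_pos|contact'
python3 - <<'E'
from h import *
print(get_state()["wrist_torque"])
E
```

```text
eef_pos: [0.4743, 0.0188, 0.0613]
contact_force: [0.8, -1.0, -2.7]
[0.0421 0.0418 0.0339]
```

```bash
python3 -m crank '[[[0,0,0.4],0,255],[[0,0,0.4],0,255],[[0,0,0.4],0,255]]' | egrep 'eef_pos|contact'
python3 - <<'E'
from h import *
print(get_state()["wrist_torque"])
E
```

```text
eef_pos: [0.4743, 0.0188, 0.061]
contact_force: [-0.2, 0.6, -2.5]
[-0.0081  0.0011 -0.0401]
```

```bash
python3 -m crank '[[[0,0,0.4],0,255],[[0,0,0.4],0,255],[[0,0,0.4],0,255]]' | egrep 'eef_pos|contact'
python3 - <<'E'
from h import *
print(get_state()["wrist_torque"])
E
```

```text
eef_pos: [0.4743, 0.0188, 0.0605]
contact_force: [-0.2, -0.5, -1.6]
[ 0.0023 -0.0278 -0.0289]
```

```bash
python3 -m crank '[[[0,0,0.4],0,255],[[0,0,0.4],0,255],[[0,0,0.4],0,255]]' | egrep 'eef_pos|contact'
python3 - <<'E'
from h import *
print(get_state()["wrist_torque"])
E
```

```text
eef_pos: [0.4745, 0.0188, 0.0603]
contact_force: [0.2, -0.0, -1.3]
[ 0.003  -0.1261  0.0389]
```

```bash
python3 -m crank '[[[0,0,0.4],0,255],[[0,0,0.4],0,255],[[0,0,0.4],0,255]]' | egrep 'eef_pos|contact|rot'
python3 - <<'E'
from h import *
print(get_state()["wrist_torque"])
E
```

```text
eef_pos: [0.4746, 0.0187, 0.06]
tcp_rot: [0.108, 0.994, -0.0, 0.0]
contact_force: [-1.0, -0.1, -0.4]
[-0.0653 -0.1275  0.0206]
```

```bash
python3 -m crank '[[[0,0,0.2],0,255],[[0,0,0.2],0,255],[[0,0,0.2],0,255]]' | egrep 'eef_pos|contact|rot'
python3 - <<'E'
from h import *
print(get_state()["wrist_torque"])
E
```

```text
eef_pos: [0.4746, 0.0187, 0.0598]
tcp_rot: [0.108, 0.994, -0.0, 0.0]
contact_force: [-0.2, 0.8, 0.9]
[-0.0668 -0.2097  0.0663]
```

Contact is felt: about +3 N, with torque about -0.2 N m. The tines rest on the pulley at TCP z ≈ 0.060, so I'll slide in.

```bash
python3 -m crank '[[[-1,0,0],0,255],[[-2,0,0],0,255],[[-3,0,0],0,255],[[-4,0,0],0,255],[[-5,0,0],0,255],[[-6,0,0],0,255],[[-6,0,0],0,255]]' | egrep 'eef_pos|contact|rot'
python3 - <<'E'
from h import *
print(get_state()["wrist_torque"])
E
```

```text
eef_pos: [0.4806, 0.0174, 0.0597]
tcp_rot: [0.108, 0.994, -0.0, 0.0]
contact_force: [1.0, 0.8, 0.2]
[-0.1012 -0.3529 -0.0121]
```

```bash
python3 -m crank '[[[-1,0,0],0,255],[[-2,0,0],0,255],[[-3,0,0],0,255],[[-4,0,0],0,255],[[-5,0,0],0,255],[[-5,0,0],0,255]]' | egrep 'eef_pos|contact|rot'
python3 - <<'E'
from h import *
print(get_state()["wrist_torque"])
E
```

```text
eef_pos: [0.4854, 0.0163, 0.0597]
tcp_rot: [0.108, 0.994, -0.0, 0.0]
contact_force: [-0.5, 0.5, 2.0]
[-0.076  -0.4307  0.0063]
```

```bash
python3 -m crank '[[[-1,0,0],0,255],[[-2,0,0],0,255],[[-3,0,0],0,255],[[-4,0,0],0,255],[[-5,0,0],0,255],[[-5,0,0],0,255]]' | egrep 'eef_pos|contact|rot'
python3 - <<'E'
from h import *
print(get_state()["wrist_torque"])
E
```

```text
eef_pos: [0.4903, 0.0153, 0.0597]
tcp_rot: [0.108, 0.994, -0.0, 0.0]
contact_force: [0.0, -0.2, 2.3]
[-0.0592 -0.4612 -0.0439]
```

```bash
python3 -m crank '[[[-1,0,0],0,255],[[-2,0,0],0,255],[[-3,0,0],0,255],[[-4,0,0],0,255],[[-4,0,0],0,255]]' | egrep 'eef_pos|contact|rot'
python3 - <<'E'
from h import *
print(get_state()["wrist_torque"])
E
```

```text
eef_pos: [0.4942, 0.0144, 0.0597]
tcp_rot: [0.108, 0.994, -0.0, 0.0]
contact_force: [-1.0, -0.1, 2.4]
[-0.0766 -0.4122 -0.019 ]
```

```bash
python3 -m crank '[[[-1,0,0],0,255],[[-2,0,0],0,255],[[-3,0,0],0,255],[[-4,0,0],0,255],[[-4,0,0],0,255]]' | egrep 'eef_pos|contact|rot'
python3 - <<'E'
from h import *
print(get_state()["wrist_torque"])
E
```

```text
eef_pos: [0.498, 0.0136, 0.0596]
tcp_rot: [0.108, 0.994, -0.0, 0.0]
contact_force: [-0.2, -1.1, 2.9]
[-0.1012 -0.4062 -0.0118]
```

```bash
python3 -m crank '[[[-1,0,0],0,255],[[-2,0,0],0,255],[[-3,0,0],0,255],[[-3,0,0],0,255]]' | egrep 'eef_pos|contact|rot'
python3 - <<'E'
from h import *
print(get_state()["wrist_torque"])
E
```

```text
eef_pos: [0.501, 0.0129, 0.0596]
tcp_rot: [0.108, 0.994, -0.0, 0.0]
contact_force: [-0.6, 0.3, 2.0]
[-0.0244 -0.4305  0.0052]
```

```bash
python3 -m crank '[[[-1,0,0],0,255],[[-2,0,0],0,255],[[-3,0,0],0,255],[[-3,0,0],0,255]]' | egrep 'eef_pos|contact'
python3 - <<'E'
from h import *
print(get_state()["wrist_torque"])
E
```

```text
eef_pos: [0.5039, 0.0123, 0.0596]
contact_force: [0.5, 0.8, 3.1]
[-0.1281 -0.4417 -0.0267]
```

```bash
python3 -m crank '[[[-1,0,0],0,255],[[-2,0,0],0,255],[[-3,0,0],0,255],[[-3,0,0],0,255]]' | egrep 'eef_pos|contact'
python3 - <<'E'
from h import *
print(get_state()["wrist_torque"])
E
```

```text
eef_pos: [0.5068, 0.0116, 0.0597]
contact_force: [-0.7, 0.2, 2.6]
[-0.1527 -0.4672  0.0025]
```

```bash
python3 -m crank '[[[-1,0,0],0,255],[[-2,0,0],0,255],[[-3,0,0],0,255],[[-3,0,0],0,255]]' | egrep 'eef_pos|contact'
python3 - <<'E'
from h import *
print(get_state()["wrist_torque"])
E
```

```text
eef_pos: [0.5096, 0.011, 0.0596]
contact_force: [-1.2, 0.4, 4.4]
[-0.1031 -0.3499  0.0054]
```

```bash
python3 -m crank '[[[-1,0,0],0,255],[[-2,0,0],0,255],[[-3,0,0],0,255],[[-3,0,0],0,255]]' | egrep 'time|eef_pos|contact'
python3 - <<'E'
from h import *
print(get_state()["wrist_torque"])
E
```

```text
time: 23.65
eef_pos: [0.5118, 0.0106, 0.0597]
contact_force: [-3.7, -0.1, 6.8]
[ 0.0152 -0.0391  0.0014]
```

```bash
python3 -m crank '[[[-1,0,0],0,255],[[-2,0,0],0,255],[[-3,0,0],0,255],[[-3,0,0],0,255]]' | egrep 'eef_pos|contact'
python3 - <<'E'
from h import *
print(get_state()["wrist_torque"])
E
```

```text
eef_pos: [0.5143, 0.0101, 0.0598]
contact_force: [-6.2, 0.6, 8.1]
[ 0.0518  0.1562 -0.0226]
```

```bash
python3 tine.py | tail -9
```

```text
-38 ['340.2', '346.8'] mid 340.6
-32 ['335.9', '342.5'] mid 336.3
-26 ['329.1', '338.3'] mid 330.0
-20 ['79.1', '328.4'] mid 60.1
-14 ['75.0', '75.7'] mid 59.7
-8 ['74.5', '74.5'] mid 75.1
-2 ['74.6', '75.7'] mid 82.5
4 ['74.4', '75.1'] mid 98.0
10 ['75.0', '74.4'] mid 77.3
```

The push is now about 6 N along x, but the downward press has grown to about 10 N net. I'll ease z up before going on.

```bash
python3 -m crank '[[[0,0,-0.3],0,255],[[0,0,-0.6],0,255],[[0,0,-0.6],0,255]]' | egrep 'time|eef_pos|contact'
python3 - <<'E'
from h import *
print(get_state()["wrist_torque"])
E
```

```text
time: 24.75
eef_pos: [0.5144, 0.0101, 0.06]
contact_force: [-3.3, 1.4, 6.2]
[ 0.0683  0.082  -0.0131]
```

```bash
python3 -m crank '[[[0,0,-0.3],0,255],[[0,0,-0.6],0,255],[[0,0,-0.6],0,255],[[0,0,-0.6],0,255]]' | egrep 'time|eef_pos|contact'
python3 - <<'E'
from h import *
print(get_state()["wrist_torque"])
E
```

```text
time: 25.15
eef_pos: [0.5144, 0.01, 0.0602]
contact_force: [-3.7, 0.6, 3.3]
[0.1887 0.2564 0.0192]
```

```bash
python3 -m crank '[[[-1,0,0],0,255],[[-2,0,0],0,255],[[-2,0,0],0,255]]' | egrep 'time|eef_pos|contact'
python3 - <<'E'
from h import *
print(get_state()["wrist_torque"])
E
```

```text
time: 25.45
eef_pos: [0.5162, 0.0095, 0.0602]
contact_force: [-4.8, 0.8, 3.3]
[0.1162 0.4226 0.0248]
```

```bash
python3 -m crank '[[[-1,0,0],0,255],[[-2,0,0],0,255],[[-3,0,0],0,255],[[-3,0,0],0,255]]' | egrep 'time|eef_pos|contact'
python3 - <<'E'
from h import *
print(get_state()["wrist_torque"])
E
```

```text
time: 25.85
eef_pos: [0.5194, 0.0088, 0.0603]
contact_force: [-4.5, 1.5, 4.3]
[ 0.0939  0.4538 -0.0044]
```

```bash
python3 -m crank '[[[-1,0,0],0,255],[[-2,0,0],0,255],[[-3,0,0],0,255],[[-3,0,0],0,255]]' | egrep 'time|eef_pos|contact'
python3 - <<'E'
from h import *
print(get_state()["wrist_torque"])
E
```

```text
time: 26.25
eef_pos: [0.5229, 0.008, 0.0603]
contact_force: [-3.0, -0.3, 1.1]
[ 0.0884  0.4135 -0.0237]
```

```bash
python3 -m crank '[[[-1,0,0.1],0,255],[[-2,0,0.2],0,255],[[-3,0,0.2],0,255],[[-3,0,0.2],0,255]]' | egrep 'time|eef_pos|contact'
python3 - <<'E'
from h import *
print(get_state()["wrist_torque"])
E
```

```text
time: 26.65
eef_pos: [0.5263, 0.0073, 0.0603]
contact_force: [-2.6, 0.8, -0.8]
[ 0.1003  0.2929 -0.0136]
```

```bash
python3 -m crank '[[[-1,0,0],0,255],[[-2,0,0],0,255],[[-3,0,0],0,255],[[-3,0,0],0,255]]' | egrep 'time|eef_pos|contact'; python3 tine.py | tail -6
```

```text
time: 27.05
eef_pos: [0.529, 0.0067, 0.0603]
contact_force: [-1.9, 0.2, -1.3]
-20 ['341.1', '347.7'] mid 341.4
-14 ['337.2', '343.0'] mid 338.0
-8 ['331.0', '338.0'] mid 332.8
-2 ['77.5', '331.1'] mid 86.8
4 ['77.5', '78.0'] mid 99.4
10 ['77.6', '77.7'] mid 76.7
```

```bash
python3 -m crank '[[[0,0,0.3],0,255],[[0,0,0.6],0,255],[[0,0,0.6],0,255]]' | egrep 'time|eef_pos|contact'
```

```text
time: 27.75
eef_pos: [0.5292, 0.0067, 0.0603]
contact_force: [-2.3, 1.2, 0.1]
```

```bash
python3 -m crank '[[[-1,0,0],0,255],[[-2,0,0],0,255],[[-3,0,0.1],0,255],[[-3,0,0.1],0,255]]' | egrep 'time|eef_pos|contact'
```

```text
time: 28.15
eef_pos: [0.5327, 0.0059, 0.0602]
contact_force: [-1.1, 1.2, 0.1]
```

```bash
python3 -m crank '[[[-1,0,0],0,255],[[-2,0,0],0,255],[[-3,0,0.1],0,255],[[-3,0,0.1],0,255]]' | egrep 'time|eef_pos|contact'
```

```text
time: 28.55
eef_pos: [0.5357, 0.0053, 0.0601]
contact_force: [-0.4, 0.5, 1.6]
```

```bash
python3 -m crank '[[[-1,0,0],0,255],[[-2,0,0],0,255],[[-3,0,0],0,255],[[-3,0,0],0,255]]' | egrep 'time|eef_pos|contact'; sed -i 's/range(-80,12,6)/range(-80,46,6)/' tine.py; python3 tine.py | tail -9
```

```text
time: 28.95
eef_pos: [0.5386, 0.0046, 0.0601]
contact_force: [0.2, 0.3, 2.1]
-8 ['341.0', '346.9'] mid 341.4
-2 ['337.5', '343.4'] mid 337.7
4 ['330.9', '339.5'] mid 331.2
10 ['84.0', '326.7'] mid 90.7
16 ['82.5', '80.7'] mid 61.5
22 ['84.0', '84.0'] mid 83.5
28 ['72.6', '62.3'] mid 85.3
34 ['22.3', '21.8'] mid 93.0
40 ['21.3', '21.6'] mid 104.8
```

The clip has risen about 9.5 mm and the push force is gone, so it sits on the shoulder. I'll draw the wedge out.

```bash
python3 -m crank '[[[0,0,-0.5],0,255],[[2,0,-1],0,255],[[6,0,-1.5],0,255],[[12,0,-1.5],0,255],[[20,0,-1.5],0,255],[[30,0,-1.5],0,255],[[40,0,-1.5],0,255],[[50,0,-1.5],0,255],[[60,0,-1.5],0,255],[[68,0,-1.5],0,255]]' | egrep 'time|eef_pos|contact'
python3 -m crank '[[[10,0,0],0,255],[[20,0,0],0,255],[[24,0,-10],0,255],[[24,0,-30],0,255],[[24,0,-50],0,255],[[24,0,-50],0,255],[[24,0,-50],0,255]]' | egrep 'time|eef_pos|contact'
python3 tine.py | tail -14
python3 - <<'E'
from h import *
c=read_camera("top");s=read_camera("scene"); im=np.hstack([cv2.resize(c["frame"][140:240,190:290],(400,400)),cv2.resize(s["frame"][170:270,220:320],(400,400))]); cv2.imwrite("pics/v5.png",im)
E
```

```text
time: 30.35
eef_pos: [0.4702, 0.0197, 0.0611]
contact_force: [0.1, -0.2, -2.4]
time: 31.05
eef_pos: [0.4483, 0.0245, 0.1119]
contact_force: [-0.8, -0.4, -2.2]
-38 ['49.4', '59.1'] mid 59.6
-32 ['59.6', '59.3'] mid 59.2
-26 ['59.8', '60.2'] mid 59.3
-20 ['88.0', '83.5'] mid 59.4
-14 ['88.1', '59.7'] mid 59.8
-8 ['84.0', '60.1'] mid 75.4
-2 ['83.3', '74.9'] mid 82.3
4 ['82.6', '60.3'] mid 98.1
10 ['83.8', '60.2'] mid 82.0
16 ['81.1', '81.0'] mid 61.3
22 ['83.8', '84.0'] mid 83.8
28 ['71.7', '61.2'] mid 85.0
34 ['22.0', '21.1'] mid 92.6
40 ['21.2', '21.6'] mid 105.7
```

View pics/v5.png

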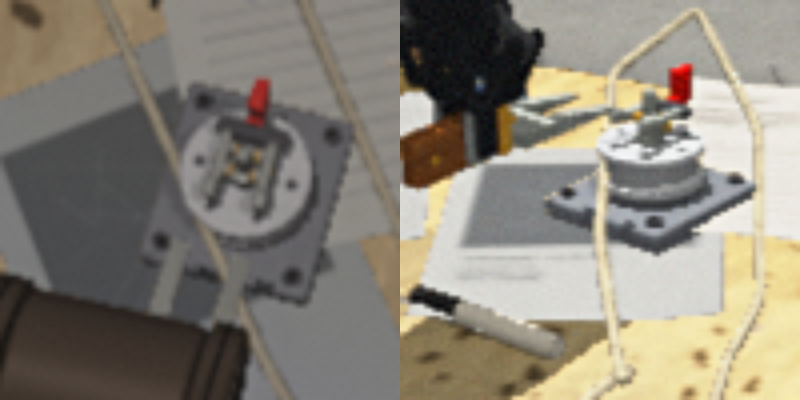

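The clip is still round the thin end with its tab upright: top crop (260,95), scene crop (680,85). The tines are clear of the pulley. Next the wedge goes back to where it lay.

Run:
```python
from h import *
plan(np.array([.4866,-.2250,.03]),203)
```

```text
shift [ -91.6 -235.4   80.9] turn -35.42 (cur yaw 167.58) q [-0.172 -0.084  2.214  0.     1.012 -1.526]
```

```bash
python3 -m crank '[[[0,-25,-20],0,255],[[0,-50,-20],0,255],[[0,-78,-20],-4,255],[[0,-104,-20],-10,255],[[-20,-130,-20],-16,255],[[-40,-156,-10],-22,255],[[-60,-182,0],-28,255],[[-80,-208,20],-32,255],[[-91.6,-235.4,40],-35.4,255],[[-91.6,-235.4,60],-35.4,255]]' | egrep 'time|eef_pos|contact'
python3 -m crank '[[[0,0,5],0,255],[[0,0,10],0,255],[[0,0,10],0,255]]' | egrep 'time|eef_pos|contact'
python3 - <<'E'
from h import *
plan(np.array([.4866,-.2250,.006]),203)
E
```

```text
time: 32.55
eef_pos: [0.4883, -0.229, 0.0512]
contact_force: [0.9, -0.3, -1.9]
time: 32.85
eef_pos: [0.4866, -0.2244, 0.0412]
contact_force: [-0.7, 0.6, -1.8]
shift [ 0.3 -0.6 35.2] turn 0.02 (cur yaw -156.98) q [-0.621  0.226  2.038  0.     0.878 -2.594]
```

```bash
python3 -m crank '[[[0,0,10],0,255],[[0,0,20],0,255],[[0,0,26],0,255],[[0,0,30],0,255],[[0,0,33],0,255],[[0,0,34],0,255],[[0,0,35],0,255],[[0,0,35],0,255]]' | egrep 'time|eef_pos|contact'
```

```text
time: 33.65
eef_pos: [0.4869, -0.2251, 0.0063]
contact_force: [-0.4, -0.0, -2.2]
```

```bash
python3 -m crank '[[[0,0,0.7],0,255],[[0,0,0.7],0,255],[[0,0,0.7],0,255]]' | egrep 'time|eef_pos|contact'
```

```text
time: 33.95
eef_pos: [0.4869, -0.2251, 0.0057]
contact_force: [-0.0, -0.4, -2.2]
```

```bash
python3 -m crank '[[[0,0,0.7],0,255],[[0,0,1],0,255],[[0,0,1],0,255],[[0,0,1],0,200],[[0,0,1],0,170],[[0,0,1],0,150],[[0,0,1],0,120],[[0,0,1],0,120]]' | egrep 'time|eef_pos|contact|open'
python3 -m crank '[[[0,0,-10],0,120],[[0,0,-30],0,120],[[0,0,-60],0,120],[[0,0,-100],0,120],[[0,0,-140],0,120],[[0,0,-140],0,120],[[0,0,-140],0,120]]' | egrep 'time|eef_pos|contact|open'
python3 - <<'E'
from h import *
plan(np.array([.66,-.022,.16]),167.6)
E
```

```text
time: 34.75
eef_pos: [0.4869, -0.2251, 0.0045]
contact_force: [-0.6, 0.3, -1.0]
opening: 0.529
time: 35.45
eef_pos: [0.4875, -0.2255, 0.1465]
contact_force: [-0.2, 0.2, -1.4]
opening: 0.53
shift [-238.3  119.9  -13.4] turn 35.38 (cur yaw -157.02) q [-0.622  0.069  1.989 -0.     1.08  -2.594]
```

Run:
```python
from h import *
import warnings; warnings.filterwarnings("ignore")
for n in("top","scene"):
    c=avg(n,6); W=cloud(c); hsv=cv2.cvtColor(c["frame"],cv2.COLOR_BGR2HSV); z=W[...,2]
    red=(hsv[...,1]>140)&((hsv[...,0]<8)|(hsv[...,0]>172))&(abs(W[...,0]-.66)<.06)&(abs(W[...,1]+.02)<.05)&(z>.06)
    P=W[red]; print(n,red.sum(),"mean",P.mean(0),"med",np.median(P,0),"min",np.percentile(P,3,0),"max",np.percentile(P,97,0))
    if n=="top":
        v,u=np.nonzero(red); T=topx(c,np.c_[u,v],.105).astype(np.float32); r=cv2.minAreaRect(T*1000); print(r)
        hi=red&(z>.095); v,u=np.nonzero(hi); print("top face",W[hi].mean(0),hi.sum(), topx(c,np.c_[u,v],.105).mean(0))
        br=(z>.075)&(z<.09)&(abs(W[...,0]-.63)<.05)&(abs(W[...,1]+.015)<.04)&~red; B=W[br][:,:2]; r=cv2.minAreaRect((B*1000).astype(np.float32)); print("clip body",r)
    cr=c["frame"][145:215,215:285] if n=="top" else c["frame"][175:235,255:315]
    cv2.imwrite(f"pics/tab_{n}.png",cv2.resize(cr,(400,400),interpolation=cv2.INTER_CUBIC))
cv2.imwrite("pics/tab.png",np.hstack([cv2.imread("pics/tab_top.png"),cv2.imread("pics/tab_scene.png")]))
```

```text
top 41 mean [ 0.6615 -0.0214  0.1016] med [ 0.6606 -0.0212  0.1049] min [ 0.6542 -0.0257  0.085 ] max [ 0.6727 -0.0164  0.1071]
((660.6803588867188, -21.170719146728516), (24.41858673095703, 9.354607582092285), 3.2597780227661133)
top face [ 0.6631 -0.0217  0.1049] 33 [ 0.6631 -0.0217]
clip body ((633.681884765625, -16.31808090209961), (43.589962005615234, 62.84873962402344), 79.2444839477539)
scene 46 mean [ 0.6602 -0.0237  0.0967] med [ 0.6593 -0.024   0.0971] min [ 0.6526 -0.027   0.0832] max [ 0.6693 -0.0186  0.1075]
```

View pics/tab.png

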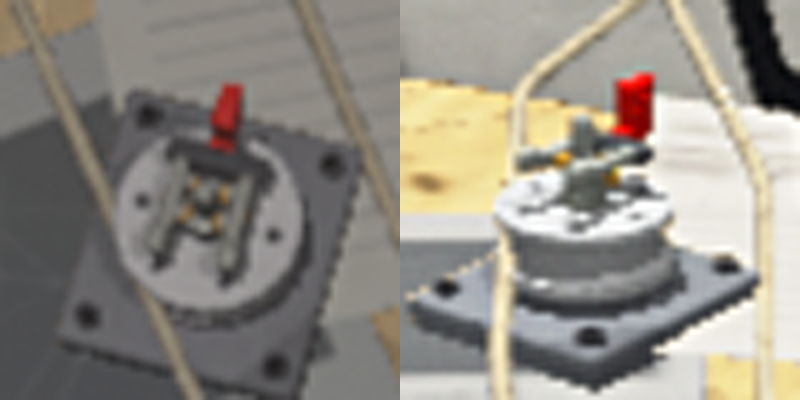

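The clip sits level on the shoulder. The tab is at (228,115) in the top crop and (633,105) in the scene crop, and its centre is at about (0.664,-0.022). I'll move above it.

```bash
python3 -m crank '[[[-244,117,-14],34.8,120],[[-244,117,-14],34.8,120],[[-244,117,-14],34.8,120],[[-244,117,-14],34.8,120],[[-244,117,-14],34.8,120],[[-244,117,-14],34.8,120],[[-244,117,-14],34.8,120],[[-244,117,-14],34.8,120],[[-244,117,-14],34.8,120],[[-244,117,-14],34.8,120]]' 40 | egrep 'time|eef_pos|contact'
python3 - <<'E'
from h import *
plan(np.array([.667,-.0228,.080]),168.2)
E
```

```text
time: 37.05
eef_pos: [0.665, -0.0233, 0.1583]
contact_force: [0.3, 0.1, -0.1]
shift [-2.   0.9 78.3] turn -0.12 (cur yaw 168.08) q [-0.187  0.329  1.661 -0.     1.152 -1.55 ]
```

```bash
python3 -m crank '[[[-2,0.9,20],0,120],[[-2,0.9,40],0,120],[[-2,0.9,55],0,120],[[-2,0.9,65],0,120],[[-2,0.9,72],0,120],[[-2,0.9,78],0,120],[[-2,0.9,78],0,120],[[-2,0.9,78],0,120]]' 30 | egrep 'time|eef_pos|contact'
python3 -m crank '[[[0,0,0],0,150],[[0,0,0],0,175],[[0,0,0],0,195],[[0,0,0],0,205],[[0,0,0],0,215],[[0,0,0],0,225],[[0,0,0],0,235],[[0,0,0],0,255],[[0,0,0],0,255],[[0,0,0],0,255]]' 30 | egrep 'time|eef_pos|contact|open|finger'
```

```text
time: 37.85
eef_pos: [0.6683, -0.0216, 0.0811]
contact_force: [-0.0, 0.1, 0.6]
time: 38.85
eef_pos: [0.6679, -0.0216, 0.0806]
contact_force: [0.2, -0.1, 0.4]
opening: 0.108
finger_force: 33.0
```

```bash
python3 -m crank '[[[0,0,0],0,255],[[0,0,-2],0,255],[[0,0,-6],0,255],[[0,0,-12],0,255],[[0,0,-20],0,255],[[0,0,-30],0,255],[[0,0,-42],0,255],[[0,0,-60],0,255],[[0,0,-80],0,255],[[0,0,-80],0,255]]' 50 | egrep 'time|eef_pos|contact|open|finger'
python3 - <<'E'
from h import *
plan(np.array([.503,.225,.15]),168.2)
E
```

```text
time: 39.85
eef_pos: [0.6705, -0.022, 0.1662]
contact_force: [-0.2, 1.0, 0.5]
opening: 0.105
finger_force: 54.3
shift [214.7 207.5  14.3] turn -0.01 (cur yaw 168.19) q [-0.184  0.328  1.647  0.     1.158 -1.548]
```

```bash
python3 -m crank '[[[24,23,0],0,255],[[48,46,0],0,255],[[72,69,0],0,255],[[96,92,0],0,255],[[120,115,0],0,255],[[144,138,0],0,255],[[168,162,10],0,255],[[192,185,20],0,255],[[214,207,40],0,255],[[214,207,60],0,255]]' | egrep 'time|eef_pos|contact|open|finger'
python3 -m crank '[[[0,0,20],0,255],[[0,0,40],0,255],[[0,0,40],0,255],[[0,0,40],0,255]]' | egrep 'time|eef_pos|contact|open|finger'
python3 - <<'E'
from h import *
plan(np.array([.503,.225,.013]),168.2)
c=read_camera("top");s=read_camera("scene"); im=np.hstack([cv2.resize(c["frame"][190:290,100:200],(400,400)),cv2.resize(s["frame"][160:260,140:240],(400,400))]); cv2.imwrite("pics/v7.png",im)
E
```

```text
time: 40.85
eef_pos: [0.4987, 0.2275, 0.1001]
contact_force: [0.0, -0.4, -0.5]
opening: 0.11
finger_force: 54.3
time: 41.25
eef_pos: [0.5007, 0.2248, 0.0605]
contact_force: [-0.1, 0.8, -0.6]
opening: 0.102
finger_force: 54.3
shift [-2.3  0.7 47.5] turn -0.02 (cur yaw 168.18) q [ 0.237  0.219  2.002 -0.     0.922 -1.127]
```

```bash
python3 -m crank '[[[0,0,15],0,255],[[0,0,28],0,255],[[0,0,36],0,255],[[0,0,40],0,255],[[0,0,43],0,255],[[0,0,45],0,255],[[0,0,45],0,255],[[0,0,45],0,255]]' | egrep 'time|eef_pos|contact|open|finger'
```

```text
time: 42.15
eef_pos: [0.5012, 0.2249, 0.0159]
contact_force: [-0.2, -0.1, -1.6]
opening: 0.106
finger_force: 54.4
```

```bash
python3 -m crank '[[[0,0,1],0,255],[[0,0,2],0,255],[[0,0,3],0,255],[[0,0,3],0,255]]' | egrep 'time|eef_pos|contact|open|finger'
```

```text
time: 42.55
eef_pos: [0.5007, 0.2248, 0.0124]
contact_force: [0.4, 0.3, -1.1]
opening: 0.105
finger_force: 54.4
```

```bash
python3 -m crank '[[[0,0,1],0,255],[[0,0,1.5],0,255],[[0,0,1.5],0,225],[[0,0,1.5],0,200],[[0,0,1.5],0,170],[[0,0,1.5],0,140],[[0,0,1.5],0,120],[[0,0,1.5],0,120]]' | egrep 'time|eef_pos|contact|open|finger'
python3 -m crank '[[[0,0,-10],0,120],[[0,0,-25],0,120],[[0,0,-50],0,120],[[0,0,-90],0,120],[[0,0,-130],0,120],[[-100,0,-150],0,120],[[-150,0,-150],0,120],[[-200,0,-150],0,120],[[-200,0,-150],0,120],[[-200,0,-150],0,120]]' | egrep 'time|eef_pos|contact|open|finger'
python3 -m crank '[[[0,40,0],0,120],[[0,80,0],0,120],[[0,120,0],0,120],[[0,160,0],0,120],[[0,180,0],0,120],[[0,180,0],0,120],[[0,180,0],0,120]]' | egrep 'time|eef_pos|contact'
python3 - <<'E'
from h import *
import warnings; warnings.filterwarnings("ignore")
for n in("top","scene"):
    c=avg(n,6); W=cloud(c); hsv=cv2.cvtColor(c["frame"],cv2.COLOR_BGR2HSV); z=W[...,2]
    red=(hsv[...,1]>140)&((hsv[...,0]<8)|(hsv[...,0]>172))&(abs(W[...,0]-.474)<.1)&(abs(W[...,1]-.231)<.09)
    P=W[red]; print(n,len(P),P.mean(0),P[:,2].min(),P[:,2].max())
    if n=="top":
        tr=(abs(W[...,0]-.474)<.062)&(abs(W[...,1]-.231)<.052)&(z>.010)&(hsv[...,1]<90); B=W[tr]
        print("clip in tray",len(B),cv2.minAreaRect((B[:,:2]*1000).astype(np.float32)),B[:,2].max())
        h=(z>.027)&(z<.05)&(abs(W[...,0]-.475)<.05)&(abs(W[...,1]+.23)<.04); H=W[h]; print("handle",len(H),cv2.minAreaRect((H[:,:2]*1000).astype(np.float32)),np.median(H[:,2]))
        import pickle; o=pickle.load(open("top1.pkl","rb"))
        d=cv2.absdiff(o["frame"],c["frame"]).max(2)
        for nm,(x0,y0,x1,y1) in dict(screw=(280,148,365,170),carton=(152,120,190,168),marker=(210,258,272,284),cup=(390,222,422,255)).items(): print(nm,"mean diff",d[y0:y1,x0:x1].mean())
print(get_state()["time"])
E
```

```text
time: 43.35
eef_pos: [0.5008, 0.2249, 0.011]
contact_force: [-1.0, -0.1, -1.1]
opening: 0.53
finger_force: 0.0
time: 44.35
eef_pos: [0.7016, 0.1815, 0.1618]
contact_force: [-1.1, -0.5, 0.4]
opening: 0.531
finger_force: 0.0
time: 45.05
eef_pos: [0.733, 0.3601, 0.162]
contact_force: [-1.2, -0.4, -0.4]
top 60 [0.4964 0.2242 0.0306] 0.0022736431726309014 0.039560349852822974
clip in tray 5607 ((474.0056457519531, 237.40469360351562), (123.99871063232422, 91.16539001464844), 0.012220105156302452) 0.5706776792118334
handle 310 ((477.07080078125, -230.96669006347656), (84.61787414550781, 23.125120162963867), 25.434080123901367) 0.03535750746658417
screw mean diff 5.534224598930481
carton mean diff 6.697368421052632
marker mean diff 4.841191066997519
cup mean diff 4.894886363636363
scene 66 [0.4946 0.2242 0.0276] 0.009450198827639644 0.0404041110584602
45.65
```

```bash
python3 -c "
from plant import ctrl
print(ctrl.sign_off())"
```

```text
the job is handed in; nothing more can be done
None
```

The job is handed in, no verdict was returned: the wedge raised the clip onto the shoulder and was drawn out. By the last depth readings the clip stands in the green tray, the wedge lies flat on the bench, and the bystanders look unmoved.

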